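# Load the gang collet and register the socket plate

## Task

Get the drilling fixture ready: swing the collet lever fully open, feed every metal bar on the rack into a collet of its own until it is fully home on the depth stop, and once they are all in close the lever completely. Also slide the blue socket plate flat into the corner of the steel stops, a long edge fully against the long stop and a short edge fully against the short stop. Leave the canister, the knee axle housing and the snubber sleeve where they are.

Things in the scene. Friction and masses are not known exactly. Their poses are not given: they have to be found in the camera images.
- bar1: round metal bar, 22 mm diameter, 160 mm long, about 0.17 kg, all bars alike and the same end for end; origin at its middle on its axis, own x axis along the bar (the bar may roll about x). Two or three of the three bars are there. At the start it lies level across a short V cradle of the rack, axis 45 mm above the table, both ends free
- bar2: round metal bar, 22 mm diameter, 160 mm long, about 0.17 kg, all bars alike and the same end for end; origin at its middle on its axis, own x axis along the bar (the bar may roll about x). Two or three of the three bars are there. At the start it lies level across a short V cradle of the rack, axis 45 mm above the table, both ends free
- bar3: round metal bar, 22 mm diameter, 160 mm long, about 0.17 kg, all bars alike and the same end for end; origin at its middle on its axis, own x axis along the bar (the bar may roll about x). Two or three of the three bars are there. At the start it lies level across a short V cradle of the rack, axis 45 mm above the table, both ends free
- mouth1 (a point): centre of the mouth of collet 1, on the block's front face, 90 mm above the table; x points level into the bore (feed direction, away from the robot), y left along the face, z up. Bore 28 mm across when open, blind: its end, 95 mm in, is the depth stop, so a bar fed home has its middle 15 mm inside the face and sticks out 65 mm
- mouth2 (a point): centre of the mouth of collet 2, on the block's front face, 90 mm above the table; x points level into the bore (feed direction, away from the robot), y left along the face, z up. Bore 28 mm across when open, blind: its end, 95 mm in, is the depth stop, so a bar fed home has its middle 15 mm inside the face and sticks out 65 mm
- mouth3 (a point): centre of the mouth of collet 3, on the block's front face, 90 mm above the table; x points level into the bore (feed direction, away from the robot), y left along the face, z up. Bore 28 mm across when open, blind: its end, 95 mm in, is the depth stop, so a bar fed home has its middle 15 mm inside the face and sticks out 65 mm
- collet_block: aluminium block fixed to the table, 105 mm deep (x), 300 mm wide (y), 130 mm high; origin at the centre of its underside, axes as the mouths'. Three collets side by side, 80 mm apart, in its front face, at y = -110, -30 and +50 mm; a thin black line on its top runs above each bore; one lever on top works all three
- clamp_lever (a joint): lever angle, rad: 0 = closed (points out over the front face, to the block's -x), 1.3 = fully open (swung to the block's +y, clockwise seen from above). Starts nearly closed; upright axis, 0.3 N m friction, stays where left. Closing lowers a jaw 6.5 mm into the top of each bore near its mouth, onto the bar; no bar can enter a closed collet
- lever_grip (a point): middle of the upper part of the lever's upright black round handle: 22 mm diameter, 58 mm tall, 100 mm from the pivot; its top lies 206 mm above the table, this point 182 mm; the lever's flat arm lies below it, its top face 148 mm above the table
- lever_pivot (a point): point on the lever's upright axis, on top of the block near its left (+y) end, 142 mm above the table
- rack: grey plastic bar rack fixed to the table: base 100 x 200 x 12 mm and three V cradles, each 36 mm long along x, in a row 65 mm apart along y; origin at the centre of its underside, bars lie along its x. It stands to the left or right of the middle
- stops: two low steel stop strips fixed to the table in an L, 12 mm thick and 16 mm high, over a thin grey sheet 1 mm thick that is only a marking; origin at the table in the middle of the sheet. It stands on the other side from the rack
- stop_corner (a point): inner corner of the stops, at table height: the long stop is the face at x = 0, reaching from y = -135 mm to 0 (it stops motion to +x); the short stop is the face at y = 0, from x = -75 mm to 0 (it stops motion to +y). The plate, registered, has its middle at x = -30, y = -60 mm in this frame, its long edge along y
- socket_plate: blue aluminium plate with dark hole marks, 120 mm (own x) by 60 mm (own y) by 12 mm thick, 0.23 kg, lying flat on the table near the stops; origin at the centre of its underside; the same turned half round
- canister: clear screw-top canister with white lid, 90 mm across, 132 mm tall, beside the block; bystander, origin at the centre of its underside
- axle_housing: black carbon knee axle housing, 70 x 100 x 85 mm; bystander, origin at the centre of its underside
- snubber_sleeve: red nylon sleeve standing upright, 54 mm across, 60 mm tall; bystander, origin at the centre of its underside
Things that resemble listed ones, but are neither listed nor needed, are in the scene too. Of the things like the socket_plate, leave any that is brown or green; of the rest the larger one is meant.

How it is judged:
By the outcome, as a careful person would: the job done as asked, in the order asked, and still so for the second after the job is handed in, with the robot touching nothing.
Of bar1, bar2, bar3 only 2 to 3 are there at a start; the rules pass over those that are not, and their reading is None.
At some moment in a run one of socket_plate may be knocked a few centimetres aside while the robot is not near it.
It also fails if it takes over 210 s, if anything falls off the work surface, if the arm or the gripper's body presses on something with over 40 N, if the wrist force passes 120 N, or if a joint passes its speed limit or range.

## Robot

A 6-joint arm with a two-finger parallel gripper is mounted at the origin on the work surface. World frame = base frame: x ahead of the robot, y to its left, z up, the work surface at z = 0. Lengths are in m, angles in rad, forces in N, time in s.
With the tool pointing down it reaches from about 0.275 to 0.975 m from the base axis. Payload 8.4 kg.
Tool frame: the origin (TCP) lies midway between the tips of the shut fingers; the grasp point (between the pads) lies 19 mm behind it; z points along the fingers, x is the direction in which the jaws open and shut, and the axes are right-handed (so a half turn about z gives the same grasp; the last joint's range is limited). The gripper opens to 92 mm and grips with 3 to 60 N. Pads are 20 mm wide; open, the fingers measure 128 mm over their backs; the gripper's body (75 mm by 189 mm) begins 69 mm behind the grasp point.
Start: joints at [-1.174, 0.353, 1.633, -0, 1.155, -0.002], TCP at [0.243, -0.576, 0.215] pointing down, gripper open.
Joint ranges: [-2.63, 2.63], [-0.92, 2.1], [0.06, 2.66], [-1.3, 4.44], [0, 2.69], [-3.02, 3.02]. Speed limits (rad/s): [2.22, 2.22, 2.79, 3.14, 3.14, 3.14].

## Interface

Orientations are given as a rotation vector (axis times angle).
In Python, from rig import * gives the robot as it stands. The module is installed in compiled form; this text tells all that it offers.
- The arm moves only by the tool drive_tool, never from a script. Its argument "increments" is text: rows parted by semicolons, each of 5 numbers parted by spaces: the shift along the tool's x, y, z in cm, then the turn about the tool's z in degrees, then the gripper's target within -1 to 1 (shut at 1, half-way at 0, fully open at -1). A call has 1 to 12 rows; each row is the pose to reach, as a shift and turn from the pose measured when the call began, along the tool's axes at that moment; what a row does not reach only later rows make up. A row lasts 1/10 s, in which the tool goes at most 50 mm and 8.59 degrees, less where a joint would pass 70% of its speed; a pose out of reach is approached as far as the arm can. A call with a gripper value outside its range is refused whole. The fingers move at their own pace and stop on an object; the grip force is fixed at half the most. Time passes only in rows, so rows that repeat a pose let the fingers close. It gives the time, the measured TCP pose, the force and the opening at its end, in the units of the state.
- sense(): the state, without advancing time (a new reading comes with each control period).
- read_camera(name): name is "scene" or "side" or "wrist"; returns a dict with "color" (400x640x3 uint8, red, green, blue), "depth" (400x640 float32, m along the optical axis (not along the pixel's ray), 0 where there is no reading), "fovy" (degrees; the focal length in pixels is half the picture's height over the tangent of half this angle, whatever the lens; pixels are square), "cx", "cy" (the principal point, pixels), "eye" and "attitude" of the camera in the world. Camera axes: x right, y down, z forward; pixel columns grow to the right and rows downward; lengths in m; the calibration is good to about 2 mm. A picture is of the moment at which its call begins.
- finish_job(): hands the job in, once; it reports no verdict.
Trained networks look in a picture, given as the dict that the camera call returned (one of the last four; its "shot" number tells which), for a name from the list of things; names that differ only in an ending like _2 or _b are one class to them, and where a whole thing is asked for, a point or a joint stands for the part that bears it (a point fixed in the world has none). Each returns a list of dicts, best first, with "conf" (0 to 1); they miss things now and then, are a little off and sometimes report something else, mostly with a low value. They report only what shows in the picture. A call takes as long as a camera call. They do not tell look-alikes from the thing itself.
- look_for(picture, thing): "extent" ([left, top, right, bottom] in pixels, round what is visible of it).
The state is a dict: "clock": time; "q": joint angles; "qd": joint speeds; "joint_efforts": joint torques, N m; "ee_pos": TCP position; "tcp_rot": TCP orientation; "wrist_force": force on the tool from outside, world axes, zero at the start; "ft_torque": the same for the moment, N m; "finger_gap": finger opening in m.
Only numpy, scipy, OpenCV 4.12 (cv2) and the standard library are available. Lean on these libraries where they do the work, as an engineer would, in place of code of your own. Each camera call takes 0.05 s, during which the arm holds its last target. There are 200 camera calls.

## Working session

There is one attempt and no reset: what is moved stays moved. The work goes in short steps, Python scripts to look and compute and a tool call to move; the robot and the scene stay as the last step left them, time stands still between calls to the robot, and variables do not carry over. Pictures are saved under pics/ and viewed, about 12 in all and at most 16, crops included, and the job is handed in when it is done.

Besides the shell and the picture viewer there is one more tool, called after "Call:" by a JSON object that holds its "name" and its "arguments". drive_tool: Moves the arm, as the interface text tells. Its arguments: {"type":"object","properties":{"increments":{"type":"string"}},"required":["increments"]}

```bash
mkdir -p pics; cat > h.py <<'E'
from rig import *
import numpy as np, cv2
from scipy.spatial.transform import Rotation as R
np.set_printoptions(precision=4,suppress=True)
def att(p):
    a=np.array(p["attitude"],float)
    if a.shape==(3,3): return a
    return R.from_rotvec(a).as_matrix() if a.size==3 else R.from_quat(a).as_matrix()
def f(p): return p["color"].shape[0]/2/np.tan(np.radians(p["fovy"])/2)
def cloud(p):
    d=p["depth"]; v,u=np.mgrid[:d.shape[0],:d.shape[1]]
    c=np.stack([(u-p["cx"])/f(p)*d,(v-p["cy"])/f(p)*d,d],-1)
    return c@att(p).T+np.array(p["eye"])
def proj(p,X):
    c=(np.atleast_2d(X)-np.array(p["eye"]))@att(p)
    return c[:,:2]/c[:,2:]*f(p)+[p["cx"],p["cy"]]
def save(p,n,box=None,s=1):
    im=p["color"][:,:,::-1]
    if box: im=im[box[1]:box[3],box[0]:box[2]]
    cv2.imwrite("pics/"+n,cv2.resize(im,None,fx=s,fy=s,interpolation=cv2.INTER_CUBIC))
def load(n): return dict(np.load(n+".npz",allow_pickle=True))
def shot(cam,n=None):
    p=read_camera(cam)
    np.savez(n or cam,**p); return p
E
python3 - <<'E'
from h import *
s=sense(); print(s["clock"],s["tcp_rot"],s["finger_gap"])
for cam in ("scene","side"):
    p=shot(cam); save(p,cam+"0.png"); print(cam,p["fovy"],p["eye"],p["attitude"],p["cx"],p["cy"],p["depth"].min(),p["depth"].max())
    for n in "bar1 collet_block clamp_lever rack stops socket_plate canister axle_housing snubber_sleeve".split():
        print(n,[(np.round(r["extent"]).astype(int).tolist(),round(r["conf"],2)) for r in look_for(p,n)][:5])
E
```

```text
0.0 [-2.6168  1.737   0.0017] 0.0920526885549723
scene 52.191133907778166 [ 1.4579 -0.4947  1.1313] [-2.0577 -1.1878  0.5167] 318.54617455308 194.53218363678462 0.0 3.9999428
bar1 [([222, 218, 241, 257], 0.68), ([188, 235, 206, 266], 0.52)]
collet_block [([261, 180, 365, 298], 0.92), ([231, 268, 263, 321], 0.22)]
clamp_lever [([320, 183, 350, 224], 0.68), ([260, 186, 366, 296], 0.22)]
rack [([185, 231, 247, 268], 0.65)]
stops [([331, 170, 397, 210], 0.6)]
socket_plate [([225, 216, 241, 257], 0.73), ([399, 165, 415, 177], 0.68), ([343, 157, 361, 165], 0.58), ([293, 194, 322, 207], 0.58), ([342, 175, 372, 194], 0.56)]
canister [([232, 266, 265, 320], 0.82)]
axle_housing [([391, 212, 422, 234], 0.85)]
snubber_sleeve [([195, 289, 216, 314], 0.61)]
side 48.38810481045098 [-0.0382  1.1137  0.8031] [-0.581   2.4443 -1.427 ] 320.4374138167367 197.24977139287444 0.0 3.9486232
bar1 [([355, 173, 393, 193], 0.8), ([364, 162, 403, 173], 0.52)]
collet_block [([254, 156, 335, 233], 0.97)]
clamp_lever [([272, 173, 309, 193], 0.57)]
rack [([359, 169, 400, 201], 0.87)]
stops [([250, 257, 342, 321], 0.74), ([358, 166, 399, 201], 0.37)]
socket_plate [([292, 265, 327, 301], 0.93), ([332, 231, 373, 256], 0.85), ([335, 303, 365, 323], 0.83), ([238, 325, 279, 347], 0.75), ([248, 256, 345, 325], 0.58)]
canister [([302, 141, 326, 158], 0.61), ([251, 155, 335, 235], 0.52)]
axle_housing [([198, 231, 241, 271], 0.95)]
snubber_sleeve [([333, 151, 350, 164], 0.62)]
```

```bash
python3 - <<'E'
from h import *
a=load("scene");b=load("side")
save(a,"a.png",(150,130,450,350),2.6); save(b,"b.png",(170,120,430,360),2.5)
E
```

```text
(no output)
```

View pics/a.png

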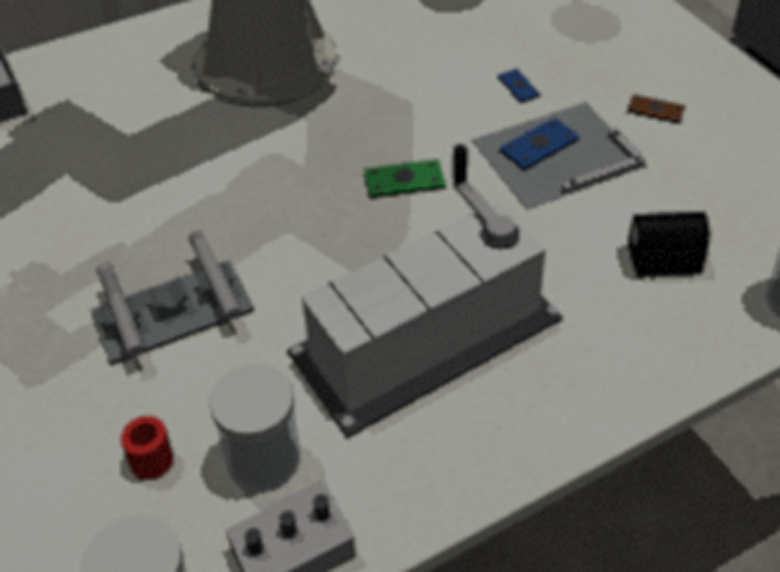

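View pics/b.png

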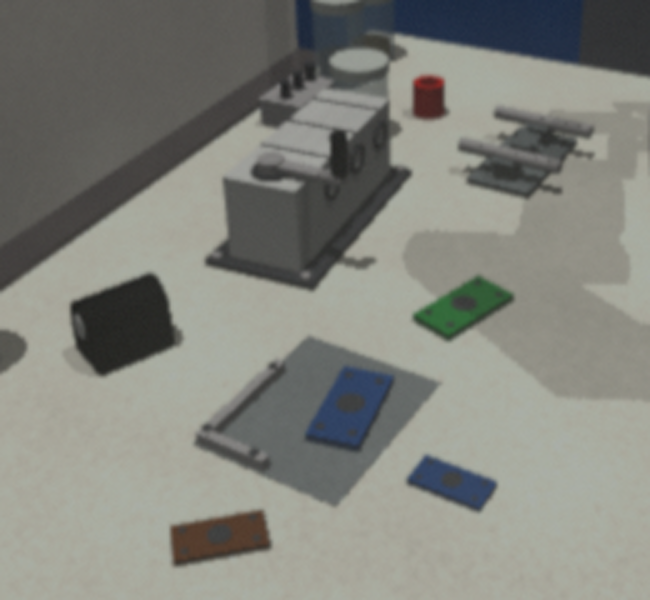

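The larger blue plate, on the grey sheet at scene (357,185), is the one meant: the other blue one at (349,161) is smaller, and the green (305,200) and brown (402,171) are excluded. Two bars, at scene (197,248) and (232,236), lie in the outer cradles. The middle cradle is empty.

```bash
cat > m.py <<'E'
from h import *
def rect(pts): 
    (c,s,a)=cv2.minAreaRect((pts*1000).astype(np.float32)); return np.round(c,1),np.round(s,1),round(a,1)
def comps(m,X,minn=15):
    n,l,st,_=cv2.connectedComponentsWithStats(m.astype(np.uint8))
    for i in range(1,n):
        if st[i,4]>=minn:
            P=X[l==i]; print("   n",st[i,4],"z",np.round(np.percentile(P[:,2],[5,50,95])*1000,1),"med",np.round(np.median(P,0)*1000,1),rect(P[:,:2]))
if __name__=="__main__":
  for n in ("scene","side"):
    p=load(n);X=cloud(p);hsv=cv2.cvtColor(p["color"],cv2.COLOR_RGB2HSV);z=X[:,:,2];ok=(p["depth"]>0)&(X[:,:,0]>.15)&(X[:,:,0]<1.1)&(abs(X[:,:,1])<.75)
    print(n,"blue");comps(ok&(hsv[:,:,0]>95)&(hsv[:,:,0]<130)&(hsv[:,:,1]>110)&(z<.03)&(z>-.01),X)
    print(" top130");comps(ok&(z>.124)&(z<.136),X)
    print(" lever arm");comps(ok&(z>.140)&(z<.155),X,8)
    print(" lever handle");comps(ok&(z>.158)&(z<.215),X,8)
    print(" bars");comps(ok&(z>.036)&(z<.065)&(X[:,:,1]<-.1),X)
    print(" steel");comps(ok&(z>.0125)&(z<.020)&(X[:,:,1]>0.0)&(hsv[:,:,1]<60),X)
E
python3 m.py; python3 -c "
from h import *
print(R.from_rotvec(sense()['tcp_rot']).as_matrix())"
```

```text
scene blue
   n 74 z [0.9 5.4 9.8] med [295.1 338.9   5.4] (array([291.1, 339.4]), array([35. , 73.8]), 82.8)
   n 251 z [ 4.1  8.8 13.6] med [438.1 279.7   8.8] (array([433.4, 286.6]), array([ 64.2, 126.9]), 7.3)
 top130
   n 53 z [124.1 129.2 135.7] med [914.8 628.9 129.2] (array([911.6, 634.5]), array([68.8, 17.6]), 52.3)
   n 60 z [125.  129.8 135.6] med [902.7 500.2 129.8] (array([894.5, 510.2]), array([87.1, 36.1]), 26.2)
   n 2116 z [125.1 128.2 132. ] med [684.2 -78.2 128.2] (array([677.9, -59.1]), array([110.8, 304. ]), 3.2)
   n 76 z [124.6 130.4 135.6] med [911.3 382.9 130.4] (array([896.9, 391.9]), array([91. , 36.5]), 31.9)
   n 697 z [126.9 130.3 133.6] med [ 747.5 -324.6  130.3] (array([ 744.8, -323.2]), array([91. , 93.6]), 62.8)
   n 68 z [124.5 128.7 134.6] med [ 921.4 -505.3  128.7] (array([ 912.9, -500.6]), array([27.8, 82.3]), 2.3)
   n 99 z [124.8 130.6 135.4] med [ 922.9 -614.1  130.6] (array([ 911.7, -613.6]), array([36.5, 88.9]), 15.3)
 lever arm
   n 142 z [140.2 141.3 143.7] med [887.4 659.9 141.3] (array([883. , 661.4]), array([78.8, 82.8]), 49.6)
   n 11 
[... 5934 characters left out ...]
.2)
   n 73 z [12.7 16.6 19.7] med [846.4 448.8  16.6] (array([858.3, 439.4]), array([85.6, 37.7]), 52.3)
   n 288 z [13.2 15.7 18.6] med [538.7 384.2  15.7] (array([534.1, 356.2]), array([ 80.6, 166.3]), 26.1)
   n 18 z [12.7 13.5 15.4] med [430.6 294.6  13.5] (array([431.5, 295.2]), array([11.4, 26.4]), 62.1)
   n 93 z [12.7 16.3 19.6] med [846.5 565.5  16.3] (array([854.5, 553.4]), array([88.2, 38.4]), 65.9)
   n 33 z [12.7 16.2 19.2] med [839.5 645.6  16.2] (array([842.6, 641.7]), array([ 7.2, 44.7]), 28.0)
   n 66 z [13.  15.9 19.5] med [850.3 693.7  15.9] (array([856.7, 691.5]), array([63.7, 19.8]), 40.5)
[[ 0.3883 -0.9215 -0.    ]
 [-0.9215 -0.3883  0.    ]
 [-0.      0.     -1.    ]]
```

```bash
cat > go.py <<'E'
import sys
from h import *
# usage: go.py x y z yaw(deg of tool x) in mm -> tool increments; several quadruples allowed
def inc(x,y,z,yaw,s=None):
    s=s or sense(); M=R.from_rotvec(s["tcp_rot"]).as_matrix()
    d=M.T@(np.array([x,y,z])/1000-s["ee_pos"])*100
    cur=np.degrees(np.arctan2(M[1,0],M[0,0])); t=-(((yaw-cur)+180)%360-180)
    return np.round(d,2),round(t,1)
if __name__=="__main__":
    s=sense();M=R.from_rotvec(s["tcp_rot"]).as_matrix()
    print("t",s["clock"],"pos",np.array(s["ee_pos"])*1000,"yaw",np.degrees(np.arctan2(M[1,0],M[0,0])),"q",np.array(s["q"]),"F",np.array(s["wrist_force"]),"gap",s["finger_gap"])
    a=list(map(float,sys.argv[1:]))
    for i in range(0,len(a),4): print(a[i:i+4],*inc(*a[i:i+4]))
E
python3 go.py 571 57 235 -90
```

```text
t 1.0 pos [ 242.6652 -575.9578  214.5957] yaw -67.15300084835422 q [-1.1744  0.353   1.6334 -0.      1.1552 -0.0024] F [-0.4329  0.3253  0.0484] gap 0.0918470266993554
[571.0, 57.0, 235.0, -90.0] [-45.58 -54.83  -2.04] 22.8
```

Call:
{"name": "drive_tool", "arguments": {"increments": "0 0 -3 0 -1;-45.6 -54.8 -3 22.8 -1;-45.6 -54.8 -3 22.8 -1;-45.6 -54.8 -3 22.8 -1;-45.6 -54.8 -3 22.8 -1;-45.6 -54.8 -3 22.8 -1;-45.6 -54.8 -3 22.8 -1;-45.6 -54.8 -3 22.8 -1;-45.6 -54.8 -3 22.8 -1;-45.6 -54.8 -3 22.8 -1;-45.6 -54.8 -3 22.8 -1;-45.6 -54.8 -3 22.8 -1"}}

```text
clock: 2.2
ee_pos: [0.4962, -0.0859, 0.2449]
tcp_rot: [-2.222, 2.22, -0.001]
wrist_force: [0.3, -0.9, -0.8]
finger_gap: 0.0918
```

```bash
python3 go.py 571 57 245 -90
```

```text
t 2.2 pos [496.234 -85.887 244.939] yaw -89.94708911968443 q [-0.1743  0.1316  1.8542 -0.0001  1.1549  1.3956] F [ 0.3073 -0.8687 -0.7529] gap 0.09183297721389143
[571.0, 57.0, 245.0, -90.0] [-14.28  -7.49  -0.  ] 0.1
```

Call:
{"name": "drive_tool", "arguments": {"increments": "-14.3 -7.5 0 0 -1;-14.3 -7.5 0 0 -1;-14.3 -7.5 0 0 -1;-14.3 -7.5 0 0 -1;-14.3 -7.5 0 0 -1;-14.3 -7.5 0 0 -1"}}

```text
clock: 2.8
ee_pos: [0.5704, 0.0564, 0.2447]
tcp_rot: [2.222, -2.219, 0.001]
wrist_force: [-1.0, -0.8, -0.2]
finger_gap: 0.0918
```

```bash
python3 - <<'E'
from m import *
p=shot("wrist","w0"); X=cloud(p); z=X[:,:,2]; save(p,"w0.png"); print(p["eye"],p["fovy"],(att(p)))
ok=p["depth"]>0
print("top");comps(ok&(z>.124)&(z<.136)&(X[:,:,0]>.3)&(abs(X[:,:,1])<.4),X,500)
print("lever");comps(ok&(z>.140)&(z<.155)&(X[:,:,0]>.3)&(abs(X[:,:,1])<.4),X,100)
print("handle");comps(ok&(z>.16)&(z<.212)&(X[:,:,0]>.3)&(abs(X[:,:,1])<.4),X,100)
print("handletop");comps(ok&(z>.200)&(z<.212)&(X[:,:,0]>.3)&(abs(X[:,:,1])<.4),X,100)
E
python3 go.py
```

```text
[0.6484 0.0561 0.4147] 66.71786795489324 [[ 0.0006 -0.9619 -0.2735]
 [-1.     -0.     -0.0019]
 [ 0.0018  0.2735 -0.9619]]
top
   n 40777 z [128.9 130.2 131.5] med [683.4 -70.6 130.2] (array([676.7, -58.7]), array([105.6, 301.7]), 3.6)
lever
   n 3568 z [146.6 148.8 151. ] med [646.4  56.2 148.8] (array([630.9,  55.6]), array([112.1,  35.4]), 1.5)
handle
   n 996 z [167.  205.1 206.8] med [575.   55.5 205.1] (array([570.3,  55.4]), array([20.4, 20.6]), 42.7)
handletop
   n 650 z [202.8 205.8 206.9] med [571.   55.5 205.8] (array([570.3,  55.4]), array([20.3, 20.6]), 42.7)
t 2.85 pos [570.3415  55.8705 244.8486] yaw -89.98513340579629 q [ 0.0955  0.2445  1.7138 -0.0009  1.1833  1.6664] F [ 0.8361 -0.1706  0.2741] gap 0.09178399904341207
```

View pics/w0.png

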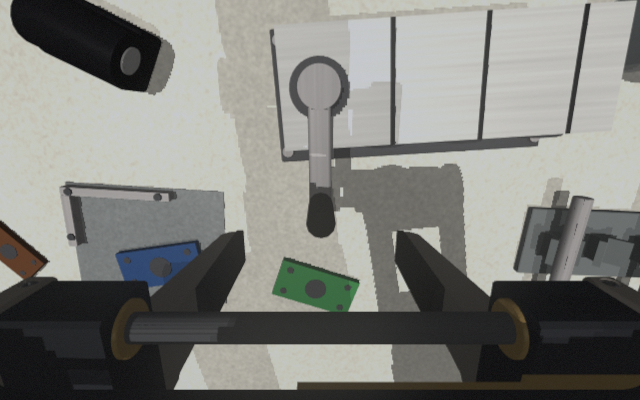

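Call:
{"name": "drive_tool", "arguments": {"increments": "0 0 4 0 -1;0 0 8.2 0 -1;0 0 8.2 0 -1;0 0 8.2 0 1;0 0 8.2 0 1;0 0 8.2 0 1;0 0 8.2 0 1;0 0 8.2 0 1;0 0 8.2 0 1;0 0 8.2 0 1"}}

```text
clock: 3.85
ee_pos: [0.5704, 0.0559, 0.163]
tcp_rot: [2.222, -2.221, 0.001]
wrist_force: [0.5, -0.3, -0.1]
finger_gap: 0.038
```

```bash
python3 - <<'E'
from h import *
s=sense();p=np.array(s["ee_pos"])*1000;print(p,s["finger_gap"],s["wrist_force"])
piv=np.array([670.3,58.0])
for th in (9,16,24,32,40,48,56,63,69,73,76,77):
    a=np.radians(183.5-th);h=piv+100*np.array([np.cos(a),np.sin(a)]);d=h-p[:2];print(th,h,"tool",-d[1]/10,-d[0]/10)
E
```

```text
[570.3688  55.8689 162.985 ] 0.03803545435190182 [ 0.5049 -0.2619 -0.0718]
9 [570.7604  67.5846] tool -1.171568042295808 -0.03915590626614858
16 [572.6704  79.644 ] tool -2.3775066564745964 -0.2301578187385985
24 [576.6328  93.0207] tool -3.7151843296882454 -0.6263959974539602
32 [582.4183 105.7159] tool -4.9846981196896545 -1.2049467633182758
40 [589.9143 117.4823] tool -6.161338384606982 -1.954549283765766
48 [598.975  128.0909] tool -7.222203160092079 -2.8606133983961173
56 [609.4239 137.3353] tool -8.14664392000592 -3.9055035998507264
63 [619.5462 144.1629] tool -8.829402121508824 -4.917734260330894
69 [628.8307 148.9961] tool -9.312723225859 -5.846185463375548
73 [635.2793 151.6672] tool -9.579832409577545 -6.4910440773432585
76 [640.2294 153.3717] tool -9.750280024575838 -6.986059894895209
77 [641.8985 153.882 ] tool -9.801307865775499 -7.152964442898712
```

Call:
{"name": "drive_tool", "arguments": {"increments": "0 0 0 0 1;0 0 0 0 1;0 0 0 0 1;-1.2 0 0 0 1;-2.4 -0.2 0 0 1;-3.7 -0.6 0 0 1;-5 -1.2 0 0 1;-6.2 -2 0 0 1;-7.2 -2.9 0 0 1;-8.1 -3.9 0 0 1;-8.8 -4.9 0 0 1;-9.3 -5.8 0 0 1"}}

```text
clock: 5.05
ee_pos: [0.6265, 0.1482, 0.1622]
tcp_rot: [2.218, -2.218, -0.002]
wrist_force: [-6.6, -6.4, 4.5]
finger_gap: 0.0215
```

```bash
python3 go.py 640.2 153.4 163 -90 641.9 153.9 163 -90
```

```text
t 5.05 pos [626.5095 148.1974 162.2101] yaw -90.0067232939203 q [ 0.2309  0.435   1.634  -0.0019  1.0777  1.8027] F [-6.6056 -6.4001  4.5122] gap 0.021453955227124063
[640.2, 153.4, 163.0, -90.0] [-0.52 -1.37 -0.09] -0.0
[641.9, 153.9, 163.0, -90.0] [-0.57 -1.54 -0.09] -0.0
```

Call:
{"name": "drive_tool", "arguments": {"increments": "-0.3 -0.8 0 0 1;-0.5 -1.4 0 0 1;-0.6 -1.6 0 0 1;-0.6 -1.7 0 0 1;-0.6 -1.7 0 0 1"}}

```text
clock: 5.55
ee_pos: [0.6373, 0.1519, 0.1618]
tcp_rot: [2.209, -2.209, -0.012]
wrist_force: [-24.9, -10.6, 19.1]
finger_gap: 0.0215
```

Call:
{"name": "drive_tool", "arguments": {"increments": "0.2 0.4 0 0 1;0.2 0.4 0 0 -0.2;0.2 0.4 0 0 -0.2;0.2 0.4 0 0 -0.2;0.2 0.4 0 0 -0.2;0.2 0.4 0 0 -0.2;0.2 0.4 -5 0 -0.2;0.2 0.4 -9 0 -1;0.2 0.4 -9 0 -1"}}

```text
clock: 6.45
ee_pos: [0.6382, 0.1513, 0.2582]
tcp_rot: [2.214, -2.215, -0.004]
wrist_force: [0.6, 0.1, -0.4]
finger_gap: 0.0691
```

```bash
python3 go.py 425 -272 245 -93.5
```

```text
t 6.45 pos [638.2085 151.3396 258.1748] yaw -90.01999622982852 q [ 0.2321  0.3711  1.5083 -0.003   1.2713  1.8042] F [ 0.5702  0.1147 -0.4426] gap 0.06914313602677487
[425.0, -272.0, 245.0, -93.5] [42.33 21.29  1.7 ] 3.5
```

Call:
{"name": "drive_tool", "arguments": {"increments": "42.3 21.3 0 3.5 -1;42.3 21.3 0 3.5 -1;42.3 21.3 0 3.5 -1;42.3 21.3 0 3.5 -1;42.3 21.3 0 3.5 -1;42.3 21.3 0 3.5 -1;42.3 21.3 0 3.5 -1;42.3 21.3 0 3.5 -1;42.3 21.3 0 3.5 -1;42.3 21.3 1.5 3.5 -1;42.3 21.3 1.5 3.5 -1;42.3 21.3 1.5 3.5 -1"}}

```text
clock: 7.65
ee_pos: [0.4246, -0.2714, 0.2466]
tcp_rot: [2.144, -2.284, -0.005]
wrist_force: [0.4, 0.1, 1.2]
finger_gap: 0.0917
```

```bash
cat > bars.py <<'E'
from m import *
import sys
p=shot("wrist",sys.argv[1]); X=cloud(p); z=X[:,:,2]; save(p,sys.argv[1]+".png")
reg=(p["depth"]>0)&(X[:,:,0]>.35)&(X[:,:,0]<.58)&(X[:,:,1]<-.2)&(X[:,:,1]>-.47)
print("bars top");comps(reg&(z>.0535)&(z<.065),X,100)
print("bars");comps(reg&(z>.047)&(z<.065),X,300)
for r in look_for(p,"bar1"): print(np.round(r["extent"]),r["conf"])
E
python3 bars.py w1; python3 go.py
```

```text
bars top
   n 1553 z [53.8 55.3 56.9] med [ 469.9 -402.5   55.3] (array([ 462.5, -402.3]), array([ 16.4, 159.2]), 87.0)
   n 1519 z [53.8 55.2 56.7] med [ 475.1 -273.4   55.2] (array([ 467.5, -272.8]), array([ 16.3, 159.8]), 87.0)
bars
   n 2464 z [48.7 54.5 56.6] med [ 470.1 -400.6   54.5] (array([ 462.5, -402.4]), array([ 21.4, 159.8]), 87.2)
   n 2392 z [49.4 54.4 56.5] med [ 474.9 -273.5   54.4] (array([ 467.5, -273.3]), array([ 21.5, 159.9]), 87.4)
[305.  68. 332. 209.] 0.69
[413.  70. 442. 209.] 0.6
[  0.   0. 277.  64.] 0.5
t 7.75 pos [ 425.5528 -270.7904  247.184 ] yaw -93.47422253940479 q [-0.5638  0.1338  1.8464 -0.0089  1.1656  1.0712] F [ 0.4923  0.5036 -0.489 ] gap 0.09192766352336108
```

View pics/w1.png

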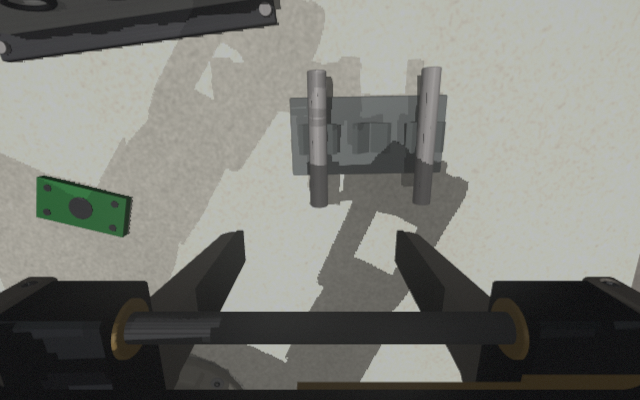

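```bash
python3 go.py 422.6 -270.9 26 -92.8
```

```text
t 7.75 pos [ 425.5528 -270.7904  247.184 ] yaw -93.47422253940479 q [-0.5638  0.1338  1.8464 -0.0089  1.1656  1.0712] F [ 0.4923  0.5036 -0.489 ] gap 0.09192766352336108
[422.6, -270.9, 26.0, -92.8] [-0.08  0.12 22.12] -0.7
```

Call:
{"name": "drive_tool", "arguments": {"increments": "0 0.2 5 -0.7 -1;0 0.2 10 -0.7 -1;0 0.2 15 -0.7 -1;0 0.2 20 -0.7 -1;0 0.2 22.1 -0.7 -1;0 0.2 22.1 -0.7 -1;0 0.2 22.1 -0.7 1;0 0.2 22.1 -0.7 1;0 0.2 22.1 -0.7 1;0 0.2 22.1 -0.7 1;0 0.2 22.1 -0.7 1;0 0.2 22.1 -0.7 1"}}

```text
clock: 8.95
ee_pos: [0.422, -0.2718, 0.0266]
tcp_rot: [2.161, -2.268, -0.002]
wrist_force: [0.2, -0.6, -0.3]
finger_gap: 0.046
```

Call:
{"name": "drive_tool", "arguments": {"increments": "0 0 0 0 1;0 0 0 0 1;0 0 0 0 1;0 0 0 0 1;0 0 0 0 1;0 0 -2 0 1;0 0 -6 0 1;0 0 -10.4 0 1;0 0 -10.4 0 1"}}

```text
clock: 9.85
ee_pos: [0.4257, -0.2734, 0.1354]
tcp_rot: [2.162, -2.27, 0.011]
wrist_force: [0.3, -0.1, -0.9]
finger_gap: 0.0213
```

```bash
cat > feed.py <<'E'
from m import *
import sys
c=np.array([676.7,-58.7]);ps=np.radians(3.55);M=np.array([[np.cos(ps),-np.sin(ps)],[np.sin(ps),np.cos(ps)]])
for y in (-110,-30,50): print("mouth",y,c+M@[-52.5,y],[ (k,(c+M@[-52.5-k,y]).round(1)) for k in (30,35,140,150)])
p=shot("wrist",sys.argv[1]); X=cloud(p); z=X[:,:,2]; save(p,sys.argv[1]+".png")
s=sense();e=np.array(s["ee_pos"]);print(e*1000,s["finger_gap"])
reg=(p["depth"]>0)&(abs(X[:,:,1]-e[1])<.05)&(X[:,:,0]>e[0]-.02)&(X[:,:,0]<e[0]+.18)&(z>e[2]-.02)&(z<e[2]+.05)
comps(reg,X,200)
m=reg.copy();P=X[m];top=P[:,2]
for lo,hi in ((.02,.06),(.06,.09),(.09,.13)):
    q=P[(P[:,0]-e[0]>lo)&(P[:,0]-e[0]<hi)]
    if len(q): print(lo,hi,"ymid",(q[:,1].min()+q[:,1].max())*500,"ztop95",np.percentile(q[:,2],95)*1000, "xmax",q[:,0].max()*1000)
E
python3 feed.py w2; python3 go.py
```

```text
mouth -110 [ 631.1119 -171.7397] [(30, array([ 601.2, -173.6])), (35, array([ 596.2, -173.9])), (140, array([ 491.4, -180.4])), (150, array([ 481.4, -181. ]))]
mouth -30 [626.1583 -91.8932] [(30, array([596.2, -93.8])), (35, array([591.2, -94.1])), (140, array([ 486.4, -100.6])), (150, array([ 476.4, -101.2]))]
mouth 50 [621.2048 -12.0467] [(30, array([591.3, -13.9])), (35, array([586.3, -14.2])), (140, array([481.5, -20.7])), (150, array([471.5, -21.3]))]
[ 424.4151 -272.5487  132.9589] 0.021240392681959683
   n 15695 z [155.1 163.2 173. ] med [ 479.2 -275.9  163.2] (array([ 477.4, -269.8]), array([147.2,  53.1]), 5.7)
0.02 0.06 ymid -275.23010745577443 ztop95 164.96812107486107 xmax 484.39817133859026
0.06 0.09 ymid -276.3309353407143 ztop95 165.0581317937606 xmax 514.4121893248043
0.09 0.13 ymid -277.69281552925116 ztop95 165.0246620084876 xmax 551.168674847143
t 9.9 pos [ 424.4151 -272.5487  132.9589] yaw -92.78440680638725 q [-0.5678  0.2662  1.9659 -0.0107  0.9074  1.0581] F [-0.1047  0.3183 -2.2241] gap 0.021240392681959683
```

```bash
python3 go.py 476 -21 71 -86.45
```

```text
t 9.9 pos [ 424.4151 -272.5487  132.9589] yaw -92.78440680638725 q [-0.5678  0.2662  1.9659 -0.0107  0.9074  1.0581] F [-0.1047  0.3183 -2.2241] gap 0.021240392681959683
[476.0, -21.0, 71.0, -86.45] [-25.43  -3.94   5.97] -6.3
```

Call:
{"name": "drive_tool", "arguments": {"increments": "-4 -0.5 0 -1 1;-8 -1.2 0 -2 1;-12.5 -2 0 -3 1;-17 -2.7 0 -4 1;-21.5 -3.4 0 -5 1;-25.4 -3.9 1 -6.3 1;-25.4 -3.9 4 -6.3 1;-25.4 -3.9 6 -6.3 1;-25.4 -3.9 6 -6.3 1;-25.4 -3.9 6 -6.3 1;-25.4 -3.9 6 -6.3 1"}}

```text
clock: 11.0
ee_pos: [0.4759, -0.0216, 0.0712]
tcp_rot: [2.282, -2.148, 0.006]
wrist_force: [0.4, -0.9, -1.6]
finger_gap: 0.0212
```

```bash
cat > chk.py <<'E'
from m import *
import sys
# bar in gripper vs. mouth line
p=shot("wrist",sys.argv[1]); X=cloud(p); z=X[:,:,2]; save(p,sys.argv[1]+".png"); yl=float(sys.argv[2])
s=sense();e=np.array(s["ee_pos"])*1000
X=X*1000
reg=(p["depth"]>0)&(abs(X[:,:,1]-e[1])<40)&(X[:,:,0]>e[0]+25)&(X[:,:,0]<e[0]+135)&(X[:,:,2]>80)&(X[:,:,2]<120)
top=(p["depth"]>0)&(X[:,:,2]>127)&(X[:,:,2]<133)&(X[:,:,1]<35)&(X[:,:,1]>-230)&(X[:,:,0]>590)
print("block",rect(X[top][:,:2]/1000))
P=X[reg];fit=[]
for lo in range(30,130,12):
    q=P[(P[:,0]-e[0]>lo)&(P[:,0]-e[0]<lo+12)]
    if len(q)>30: fit.append([q[:,0].mean(),(q[:,1].min()+q[:,1].max())/2,np.percentile(q[:,2],97)-11])
fit=np.array(fit);print("n",len(P));c1=np.polyfit(fit[:,0],fit[:,1],1);c2=np.polyfit(fit[:,0],fit[:,2],1)
print("bar yaw",np.degrees(np.arctan(c1[0])),"pitch",np.degrees(np.arctan(c2[0])),"tip x",P[:,0].max())
c=np.array([676.7,-58.7]);ps=np.radians(3.55);M=np.array([[np.cos(ps),-np.sin(ps)],[np.sin(ps),np.cos(ps)]]);
for x,y,zz in fit[[0,-1]]: print("bar pt",x,y,zz,"block frame",M.T@(np.array([x,y])-c))
E
python3 chk.py w3 50; python3 go.py
```

```text
block (array([0., 0.]), array([0., 0.]), 0.0)
n 10211
bar yaw 4.219974839626635 pitch -0.21563398573235018 tip x 601.6436513869758
bar pt 512.1284938674205 -19.382700994611994 89.8025592857407 block frame [-161.8212   49.432 ]
bar pt 594.568461974678 -13.631281923445565 89.43126571105034 block frame [-79.1833  50.0678]
t 11.05 pos [476.1122 -21.6084  71.4394] yaw -86.52416623814416 q [-0.0422  0.3269  2.0635 -0.0122  0.7525  1.4769] F [ 0.6676 -0.338  -1.085 ] gap 0.021253897709058694
```

View pics/w3.png

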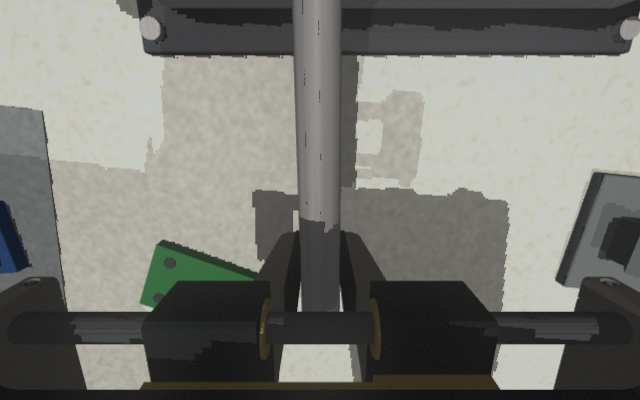

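Call:
{"name": "drive_tool", "arguments": {"increments": "0 -1.5 0 0 1;0 -2.5 0 0 1;0 -3.5 0 0 1;0 -4.5 0 0 1;0 -6 0 0 1;0 -7.5 0 0 1;0 -8.5 0 0 1;0 -9.5 0 0 1;0 -10 0 0 1;0 -10 0 0 1"}}

```text
clock: 12.05
ee_pos: [0.5764, -0.0155, 0.0712]
tcp_rot: [2.283, -2.148, 0.007]
wrist_force: [-0.1, 0.0, -2.1]
finger_gap: 0.0209
```

Call:
{"name": "drive_tool", "arguments": {"increments": "0 -0.5 0 0 1;0 -1 0 0 1;0 -1.3 0 0 1;0 -1.6 0 0 1;0 -1.8 0 0 1;0 -1.9 0 0 1;0 -1.9 0 0 1"}}

```text
clock: 12.75
ee_pos: [0.5905, -0.0144, 0.0695]
tcp_rot: [2.278, -2.143, -0.004]
wrist_force: [-12.0, 0.1, 0.1]
finger_gap: 0.0213
```

Call:
{"name": "drive_tool", "arguments": {"increments": "0 0 0 0 0.4;0 0 0 0 0.2;0 0 0 0 0;0 0 0 0 -0.2;0 0 0 0 -0.4;0 0 0 0 -0.4;0 1 -3 0 -0.6;0 2 -8 0 -1;0 4 -12 0 -1;0 4 -14 0 -1;0 4 -14 0 -1;0 4 -14 0 -1"}}

```text
clock: 13.95
ee_pos: [0.5522, -0.0157, 0.2098]
tcp_rot: [2.278, -2.144, -0.003]
wrist_force: [-0.7, 0.6, -1.2]
finger_gap: 0.0921
```

```bash
cat > seat.py <<'E'
from m import *
import sys
p=shot("wrist",sys.argv[1]); X=cloud(p)*1000; save(p,sys.argv[1]+".png")
c=np.array([676.7,-58.7]);ps=np.radians(3.55);M=np.array([[np.cos(ps),-np.sin(ps)],[np.sin(ps),np.cos(ps)]])
L=np.concatenate([(X[:,:,:2]-c)@M,X[:,:,2:]],-1);ok=p["depth"]>0
t=ok&(abs(L[:,:,2]-130)<4)&(abs(L[:,:,0])<70)&(abs(L[:,:,1])<170); print("block top front edge",np.percentile(L[t][:,0],1),"x;  side edges",np.percentile(L[t][:,1],[.5,99.5]))
for y in (-110,-30,50):
    m=ok&(abs(L[:,:,1]-y)<20)&(L[:,:,0]<-54)&(L[:,:,0]>-160)&(L[:,:,2]>75)&(L[:,:,2]<108)
    if m.sum()>60:
        P=L[m];print("bar at",y,"n",len(P),"back end x",P[:,0].min(),np.percentile(P[:,0],1),"(home: -117.5)","y",P[:,1].min()/2+P[:,1].max()/2,"ztop",np.percentile(P[:,2],95))
E
python3 seat.py w4; python3 go.py 417.4 -400.1 200 -92.8
```

```text
block top front edge -51.6227033631177 x;  side edges [-147.8169  148.9087]
bar at -30 n 62 back end x -57.54802628194228 -57.52781705039884 (home: -117.5) y -29.643305140986097 ztop 107.7383382044226
bar at 50 n 1461 back end x -117.75434175832665 -116.61441751591205 (home: -117.5) y 50.03255243600244 ztop 98.97928500285158
t 14.0 pos [551.6661 -15.6529 208.7529] yaw -86.51724166259582 q [-0.0255  0.2528  1.7878 -0.0096  1.1135  1.4888] F [ 0.1192 -0.3768 -0.6882] gap 0.09174746030754116
[417.4, -400.1, 200.0, -92.8] [37.55 15.72  1.36] 6.3
```

Call:
{"name": "drive_tool", "arguments": {"increments": "37.5 15.7 0 6.3 -1;37.5 15.7 0 6.3 -1;37.5 15.7 0 6.3 -1;37.5 15.7 0 6.3 -1;37.5 15.7 0 6.3 -1;37.5 15.7 0 6.3 -1;37.5 15.7 0 6.3 -1;37.5 15.7 0 6.3 -1;37.5 15.7 0 6.3 -1;37.5 15.7 1 6.3 -1;37.5 15.7 1 6.3 -1;37.5 15.7 1 6.3 -1"}}

```text
clock: 15.2
ee_pos: [0.4178, -0.3977, 0.2024]
tcp_rot: [2.158, -2.263, -0.008]
wrist_force: [-0.1, -0.5, 0.0]
finger_gap: 0.0923
```

```bash
python3 go.py 417.6 -400.1 26 -92.8; python3 bars.py w5
```

```text
t 15.2 pos [ 417.7811 -397.6502  202.4088] yaw -92.72643342784717 q [-0.7544  0.2941  1.7466 -0.0161  1.107   0.8713] F [-0.1247 -0.5406  0.048 ] gap 0.09228473324475402
[417.6, -400.1, 26.0, -92.8] [ 0.12 -0.24 17.64] 0.1
bars top
   n 1969 z [53.8 55.2 56.6] med [ 471.6 -403.3   55.2] (array([ 462.6, -403.4]), array([ 15.5, 159. ]), 86.9)
bars
   n 3096 z [49.2 54.4 56.4] med [ 471.7 -403.2   54.4] (array([ 462.4, -402.9]), array([ 21.3, 160. ]), 87.7)
[312.  62. 332. 220.] 0.75
```

Call:
{"name": "drive_tool", "arguments": {"increments": "0.2 -0.2 5 0 -1;0.2 -0.2 10 0 -1;0.2 -0.2 15 0 -1;0.2 -0.2 17.6 0 -1;0.2 -0.2 17.6 0 -1;0.2 -0.2 17.6 0 1;0.2 -0.2 17.6 0 1;0.2 -0.2 17.6 0 1;0.2 -0.2 17.6 0 1;0.2 -0.2 17.6 0 1;0.2 -0.2 17.6 0 1;0.2 -0.2 17.6 0 1"}}

```text
clock: 16.5
ee_pos: [0.4179, -0.4018, 0.0276]
tcp_rot: [2.158, -2.263, -0.005]
wrist_force: [-0.8, 0.5, -0.3]
finger_gap: 0.0381
```

Call:
{"name": "drive_tool", "arguments": {"increments": "0 0 0 0 1;0 0 0 0 1;0 0 0 0 1;0 0 0 0 1;0 0 -2 0 1;0 0 -6 0 1;0 0 -10.4 0 1;0 0 -10.4 0 1"}}

```text
clock: 17.3
ee_pos: [0.422, -0.4036, 0.1371]
tcp_rot: [2.158, -2.263, 0.01]
wrist_force: [0.2, 0.4, -1.1]
finger_gap: 0.0214
```

```bash
python3 go.py 486 -180.8 135 -86.45 486 -180.8 71 -86.45
```

```text
t 17.3 pos [ 421.9662 -403.6164  137.0517] yaw -92.71530534045462 q [-0.7566  0.3721  1.7972 -0.018   0.967   0.8717] F [ 0.232   0.36   -1.1161] gap 0.021392796005488914
[486.0, -180.8, 135.0, -86.45] [-22.56  -5.34  -0.16] -6.3
[486.0, -180.8, 71.0, -86.45] [-22.65  -5.38   6.24] -6.3
```

Call:
{"name": "drive_tool", "arguments": {"increments": "-4 -0.9 0 -1 1;-8 -1.9 0 -2 1;-12.5 -2.9 0 -3 1;-17 -4 0 -4 1;-21 -5 0 -5 1;-22.6 -5.4 1 -6.3 1;-22.6 -5.4 4 -6.3 1;-22.6 -5.4 6.2 -6.3 1;-22.6 -5.4 6.2 -6.3 1;-22.6 -5.4 6.2 -6.3 1;-22.6 -5.4 6.2 -6.3 1"}}

```text
clock: 18.4
ee_pos: [0.4868, -0.1818, 0.0723]
tcp_rot: [2.279, -2.142, 0.01]
wrist_force: [-0.3, 0.1, -1.8]
finger_gap: 0.0211
```

```bash
python3 chk.py w6 -110; python3 go.py
```

```text
block (array([0., 0.]), array([0., 0.]), 0.0)
n 10146
bar yaw 4.003658740854528 pitch -0.1188893917613307 tip x 611.942624399655
bar pt 523.0748922450875 -179.50777276481006 89.92451018598591 block frame [-160.8107 -111.0636]
bar pt 605.5268135173463 -173.7679597640234 89.79038665335318 block frame [ -78.1616 -110.4401]
t 18.45 pos [ 486.9866 -181.8773   72.4528] yaw -86.43980022957362 q [-0.3494  0.379   1.9743 -0.0222  0.7876  1.1749] F [-0.7272 -0.4088 -1.2199] gap 0.021311249678078174
```

Call:
{"name": "drive_tool", "arguments": {"increments": "-0.1 -1.5 0 0 1;-0.1 -2.5 0 0 1;-0.1 -3.5 0 0 1;-0.1 -4.5 0 0 1;-0.1 -6 0 0 1;-0.1 -7.5 0 0 1;-0.1 -8.5 0 0 1;-0.1 -9.5 0 0 1;-0.1 -10 0 0 1;-0.1 -10 0 0 1"}}

```text
clock: 19.45
ee_pos: [0.5872, -0.1746, 0.0718]
tcp_rot: [2.279, -2.141, 0.011]
wrist_force: [0.2, -0.3, -0.8]
finger_gap: 0.0212
```

Call:
{"name": "drive_tool", "arguments": {"increments": "0 -0.5 0 0 1;0 -1 0 0 1;0 -1.3 0 0 1;0 -1.6 0 0 1;0 -1.8 0 0 1;0 -1.9 0 0 1;0 -1.9 0 0 1"}}

```text
clock: 20.15
ee_pos: [0.6016, -0.1731, 0.0701]
tcp_rot: [2.275, -2.138, -0.001]
wrist_force: [-13.2, -1.3, -1.0]
finger_gap: 0.0209
```

Call:
{"name": "drive_tool", "arguments": {"increments": "0 0 0 0 0.4;0 0 0 0 0.2;0 0 0 0 0;0 0 0 0 -0.2;0 0 0 0 -0.4;0 0 0 0 -0.4;0 1 -3 0 -0.6;0 2 -8 0 -1;0 4 -12 0 -1;0 4 -17 0 -1;0 4 -17 0 -1;0 4 -17 0 -1"}}

```text
clock: 21.35
ee_pos: [0.5647, -0.1734, 0.242]
tcp_rot: [2.276, -2.139, 0.003]
wrist_force: [0.2, 1.2, -0.3]
finger_gap: 0.0912
```

```bash
python3 seat.py w7; python3 go.py 560 152 245 -90
```

```text
block top front edge -51.22377621115318 x;  side edges [-147.8119  148.0826]
bar at -110 n 1225 back end x -117.31803016068864 -116.52100707588015 (home: -117.5) y -110.17738610113946 ztop 99.10455035062323
bar at -30 n 68 back end x -57.439174031449106 -57.435920764611915 (home: -117.5) y -30.116393202451903 ztop 107.67187963642205
bar at 50 n 1369 back end x -117.76288454919518 -116.64374898882213 (home: -117.5) y 49.574587402118 ztop 98.85186132680091
t 21.4 pos [ 563.7769 -173.0997  240.374 ] yaw -86.41795289730125 q [-0.29    0.2802  1.6764 -0.0184  1.1942  1.2252] F [-0.0946 -0.8455 -0.7929] gap 0.09223721814909815
[560.0, 152.0, 245.0, -90.0] [-32.46  -1.64  -0.91] 3.6
```

```bash
python3 go.py 637.7 152.6 250 -90
```

```text
t 21.4 pos [ 563.7769 -173.0997  240.374 ] yaw -86.41795289730125 q [-0.29    0.2802  1.6764 -0.0184  1.1942  1.2252] F [-0.0946 -0.8455 -0.7929] gap 0.09223721814909815
[637.7, 152.6, 250.0, -90.0] [-32.03  -9.39  -1.51] 3.6
```

Call:
{"name": "drive_tool", "arguments": {"increments": "0 0 -1.5 0 -1;-32 -9.4 -1.5 3.6 -1;-32 -9.4 -1.5 3.6 -1;-32 -9.4 -1.5 3.6 -1;-32 -9.4 -1.5 3.6 -1;-32 -9.4 -1.5 3.6 -1;-32 -9.4 -1.5 3.6 -1;-32 -9.4 -1.5 3.6 -1;-32 -9.4 -1.5 3.6 -1;-32 -9.4 -1.5 3.6 -1;-32 -9.4 -1.5 3.6 -1"}}

```text
clock: 22.5
ee_pos: [0.6374, 0.1512, 0.2494]
tcp_rot: [2.206, -2.208, -0.001]
wrist_force: [0.0, -0.1, 0.1]
finger_gap: 0.0918
```

```bash
python3 - <<'E'
from m import *
p=shot("wrist","w8"); X=cloud(p); z=X[:,:,2]; save(p,"w8.png"); ok=p["depth"]>0
print("handletop");comps(ok&(z>.200)&(z<.212)&(X[:,:,0]>.3)&(abs(X[:,:,1])<.4),X,100)
E
python3 go.py 637.7 152.6 163 -90
```

```text
handletop
   n 623 z [202.7 205.7 206.9] med [634.  149.7 205.7] (array([632.9, 150. ]), array([20.5, 20.9]), 89.7)
t 22.55 pos [637.4745 150.8717 249.5704] yaw -90.0861024954549 q [ 0.2359  0.3811  1.5128 -0.011   1.2654  1.8117] F [ 0.7846 -0.0401  0.8593] gap 0.09178347461309262
[637.7, 152.6, 163.0, -90.0] [-0.3  -0.15  8.65] -0.1
```

Call:
{"name": "drive_tool", "arguments": {"increments": "0 0.3 4 0 -1;0 0.3 8.6 0 -1;0 0.3 8.6 0 -1;0 0.3 8.6 0 1;0 0.3 8.6 0 1;0 0.3 8.6 0 1;0 0.3 8.6 0 1;0 0.3 8.6 0 1;0 0.3 8.6 0 1;0 0.3 8.6 0 1;0 0.3 8.6 0 1;0 0.3 8.6 0 1"}}

```text
clock: 23.75
ee_pos: [0.6332, 0.1499, 0.1636]
tcp_rot: [2.205, -2.209, -0.001]
wrist_force: [-0.9, 11.8, 0.5]
finger_gap: 0.0218
```

Call:
{"name": "drive_tool", "arguments": {"increments": "0 0 0 0 1;0 0 0 0 1;-0.2 -0.5 0 0 1;-0.3 -0.9 0 0 1;-0.3 -1.2 0 0 1;-0.3 -1.3 0 0 1;-0.3 -1.3 0 0 1"}}

```text
clock: 24.45
ee_pos: [0.6389, 0.1517, 0.163]
tcp_rot: [2.195, -2.2, -0.015]
wrist_force: [-30.0, -5.4, 21.3]
finger_gap: 0.0217
```

```bash
python3 - <<'E'
from go import *
s=sense();print(s["ee_pos"])
for th in (70,63,56,48,40,32,24,16,9,4,0,-2,-4):
    a=np.radians(183.5-th); print(th,*inc(670.3+100*np.cos(a),58+100*np.sin(a),163,-90,s))
E
```

```text
[0.6389 0.1517 0.163 ]
70 [0.2  0.85 0.03] -0.1
63 [0.76 1.94 0.08] -0.1
56 [1.44 2.95 0.12] -0.1
48 [2.37 3.99 0.17] -0.1
40 [3.43 4.89 0.21] -0.1
32 [4.61 5.64 0.25] -0.1
24 [5.88 6.21 0.29] -0.1
16 [7.22 6.61 0.33] -0.1
9 [8.42 6.79 0.35] -0.1
4 [9.3  6.84 0.37] -0.1
0 [9.99 6.82 0.38] -0.1
-2 [10.34  6.79  0.38] -0.1
-4 [10.69  6.75  0.39] -0.1
```

Call:
{"name": "drive_tool", "arguments": {"increments": "0.2 0.8 0 0 1;0.8 1.9 0.1 0 1;1.4 2.9 0.1 0 1;2.4 4 0.2 0 1;3.4 4.9 0.2 0 1;4.6 5.6 0.2 0 1;5.9 6.2 0.3 0 1;7.2 6.6 0.3 0 1;8.4 6.8 0.3 0 1;9.3 6.8 0.4 0 1;9.8 6.8 0.4 0 1"}}

```text
clock: 25.55
ee_pos: [0.5726, 0.0549, 0.1636]
tcp_rot: [2.198, -2.204, -0.014]
wrist_force: [4.5, 9.2, 0.0]
finger_gap: 0.0218
```

Call:
{"name": "drive_tool", "arguments": {"increments": "0.3 0 0 0 1;0.6 0 0 0 1;0.8 0 0 0 1;0.8 0 0 0 1"}}

```text
clock: 25.95
ee_pos: [0.5732, 0.0508, 0.1637]
tcp_rot: [2.201, -2.209, -0.02]
wrist_force: [2.0, 19.1, -3.5]
finger_gap: 0.0215
```

Call:
{"name": "drive_tool", "arguments": {"increments": "0.5 0 0 0 1;0.9 0 0 0 1;1 0 0 0 1;1 0 0 0 1"}}

```text
clock: 26.35
ee_pos: [0.5731, 0.0507, 0.1636]
tcp_rot: [2.206, -2.22, -0.038]
wrist_force: [-1.5, 49.4, -3.7]
finger_gap: 0.0213
```

Call:
{"name": "drive_tool", "arguments": {"increments": "0 0 0 0 0.4;0 0 0 0 0.2;0 0 0 0 0;0 0 0 0 -0.3;0 0 0 0 -0.6;0 0 0 0 -0.8;0 0 -5 0 -0.8;0 0 -9 0 -1;0 0 -9 0 -1"}}

```text
clock: 27.25
ee_pos: [0.5786, 0.0498, 0.2593]
tcp_rot: [2.211, -2.226, -0.028]
wrist_force: [0.9, -0.5, -0.0]
finger_gap: 0.0894
```

```bash
python3 seat.py w9; python3 - <<'E'
from m import *
p=load("w9"); X=cloud(p); z=X[:,:,2]; ok=p["depth"]>0
print("handletop");comps(ok&(z>.200)&(z<.212)&(X[:,:,0]>.3)&(abs(X[:,:,1])<.4),X,100)
print("lever");comps(ok&(z>.140)&(z<.155)&(X[:,:,0]>.3)&(abs(X[:,:,1])<.4),X,100)
print("block");comps(ok&(z>.124)&(z<.136)&(X[:,:,0]>.3)&(abs(X[:,:,1])<.4),X,500)
E
python3 go.py 380 250 260 -90
```

```text
block top front edge -51.406900085038814 x;  side edges [-147.8531  149.3858]
bar at -110 n 1223 back end x -118.01343887780125 -116.86003235164287 (home: -117.5) y -108.33508406120643 ztop 98.42389978204686
bar at 50 n 1003 back end x -117.69980133546281 -117.15096637446474 (home: -117.5) y 51.68961642876516 ztop 98.21882560790966
handletop
   n 572 z [202.3 205.8 207.1] med [571.2  51.  205.8] (array([570.3,  50.9]), array([20.4, 20.4]), 48.9)
lever
   n 3163 z [146.6 148.8 151. ] med [645.9  54.8 148.8] (array([630.2,  57.6]), array([ 34.9, 114.3]), 89.0)
block
   n 37145 z [128.9 130.2 131.5] med [683.6 -71.8 130.2] (array([676.6, -58.9]), array([105.4, 302. ]), 3.5)
t 27.3 pos [577.15    49.6985 256.4225] yaw -90.3908927476348 q [0.0767 0.2554 1.6732 0.0113 1.2318 1.6503] F [-0.2091  0.0956 -0.2029] gap 0.0915184691983079
[380.0, 250.0, 260.0, -90.0] [-19.9   19.85   0.21] -0.4
```

```bash
python3 go.py 410 300 280 -90
```

```text
t 27.3 pos [577.15    49.6985 256.4225] yaw -90.3908927476348 q [0.0767 0.2554 1.6732 0.0113 1.2318 1.6503] F [-0.2091  0.0956 -0.2029] gap 0.0915184691983079
[410.0, 300.0, 280.0, -90.0] [-24.94  16.92  -1.8 ] -0.4
```

Call:
{"name": "drive_tool", "arguments": {"increments": "0 0 -2 0 -1;-24.9 16.9 -2 0 -1;-24.9 16.9 -2 0 -1;-24.9 16.9 -2 0 0;-24.9 16.9 -2 0 0;-24.9 16.9 -2 0 0;-24.9 16.9 -2 0 0;-24.9 16.9 -2 0 0;-24.9 16.9 -2 0 0;-24.9 16.9 -2 0 0"}}

```text
clock: 28.3
ee_pos: [0.4105, 0.2986, 0.2811]
tcp_rot: [2.207, -2.223, -0.031]
wrist_force: [1.0, -1.4, -0.2]
finger_gap: 0.0462
```

```bash
cat > plate.py <<'E'
from m import *
import sys
p=shot("wrist",sys.argv[1]); X=cloud(p); z=X[:,:,2]; save(p,sys.argv[1]+".png"); ok=(p["depth"]>0)&(X[:,:,0]>.2)&(X[:,:,0]<.75)&(X[:,:,1]>.1)&(X[:,:,1]<.6)
hsv=cv2.cvtColor(p["color"],cv2.COLOR_RGB2HSV)
blue=ok&(hsv[:,:,0]>95)&(hsv[:,:,0]<130)&(hsv[:,:,1]>110)&(z<.03)&(z>.005)
print("blue");comps(cv2.morphologyEx(blue.astype(np.uint8),cv2.MORPH_CLOSE,np.ones((9,9)))>0,X,200)
st=ok&(z>.0135)&(z<.03)&~blue&(hsv[:,:,1]<80)
print("steel");comps(st,X,80)
np.save("steel.npy",X[st]);np.save("blue.npy",X[blue])
E
python3 plate.py w10; python3 go.py
```

```text
blue
   n 2536 z [10.8 12.2 13.6] med [438.6 300.5  12.2] (array([448.1, 292.7]), array([ 87.2, 119.8]), 11.3)
   n 910 z [7.1 8.4 9.8] med [293.  342.3   8.4] (array([371.4, 333.1]), array([ 42.8, 248.2]), 82.7)
steel
   n 1632 z [14.5 16.1 18.1] med [539.5 369.3  16.1] (array([505.1, 337.2]), array([146.9,  87. ]), 86.3)
t 28.35 pos [410.7617 298.4116 281.3207] yaw -90.46440629392823 q [0.6123 0.1135 1.7924 0.0195 1.2476 2.1848] F [-0.3002 -0.1782  0.3018] gap 0.045895711598864505
```

View pics/w10.png

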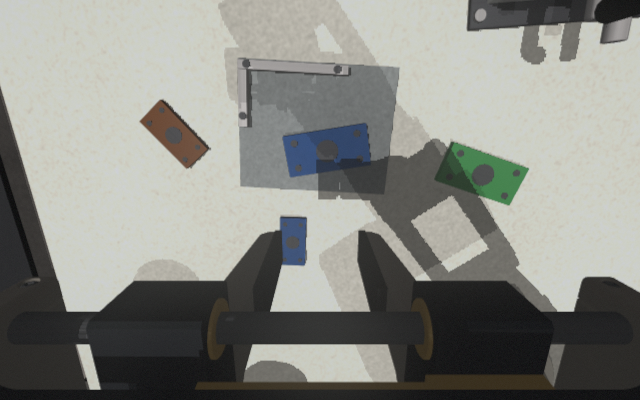

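```bash
cat > pl2.py <<'E'
from m import *
S=np.load("steel.npy")*1000;B=np.load("blue.npy")*1000
B=B[(B[:,2]>9.5)&(B[:,0]>350)]
def rob(P):
    b=None
    for a in np.arange(-45,45,.25):
        t=np.radians(a);Q=P[:,:2]@np.array([[np.cos(t),-np.sin(t)],[np.sin(t),np.cos(t)]])
        e=np.percentile(Q,[.4,99.6],axis=0);ar=np.prod(e[1]-e[0])
        if b is None or ar<b[0]: b=(ar,a,e,(e.mean(0))@np.array([[np.cos(t),np.sin(t)],[-np.sin(t),np.cos(t)]]))
    return b[1:]
print("plate",*rob(B))
a,e,c=rob(S);print("steel",a,e[1]-e[0],c)
t=np.radians(a);M=np.array([[np.cos(t),-np.sin(t)],[np.sin(t),np.cos(t)]]);co=c+M@[31.5,61.5]
Q=(S[:,:2]-co)@M
L=Q[(Q[:,1]<-20)];print("corner",co,"long strip x",np.percentile(L[:,0],[2,98]),"y min",L[:,1].min())
for lo,hi in((-130,-90),(-60,-20)):
    q=L[(L[:,1]>lo)&(L[:,1]<hi)];print("  strip x",np.percentile(q[:,0],[2,50,98]))
K=Q[(Q[:,0]<-15)];print("short strip y",np.percentile(K[:,1],[2,98]),"x min",K[:,0].min())
print("plate in stop frame",(np.array(rob(B)[2])-co)@M,"rel yaw",rob(B)[0]-a,"goal world",co+M@[-30,-60])
E
python3 pl2.py
```

```text
plate 9.75 [[447.3815 153.4211]
 [504.2516 270.894 ]] [433.0151 289.6725]
steel -2.0 [213.5248 308.7235] [501.3239 256.5248]
corner [534.951 316.888] long strip x [-137.9222   75.1606] y min -221.80760243519478Traceback (most recent call last):
  File "pl2.py", line 17, in <module>
    q=L[(L[:,1]>lo)&(L[:,1]<hi)];print("  strip x",np.percentile(q[:,0],[2,50,98]))
                                                   ~~~~~~~~~~~~~^^^^^^^^^^^^^^^^^^
    return _quantile_unchecked(
        a, q, axis, out, overwrite_input, method, keepdims, weights)
    return _ureduce(a,
                    func=_quantile_ureduce_func,
    ...<5 lines>...
                    overwrite_input=overwrite_input,
                    method=method)
    r = func(a, **kwargs)
    result = _quantile(arr,
                       quantiles=q,
    ...<2 lines>...
                       out=out,
                       weights=wgt)
    slices_having_nans = np.isnan(arr[-1, ...])
                                  ~~~^^^^^^^^^
IndexError: index -1 is out of bounds for axis 0 with size 0
```

Steel set includes stray points; restrict it to the region round the L.

```bash
sed -i 's|^B=B\[|S=S[(S[:,0]>445)\&(S[:,0]<570)\&(S[:,1]>255)\&(S[:,1]<425)\&~((S[:,0]<510)\&(S[:,1]<370))]\nB=B[|' pl2.py; python3 pl2.py
```

```text
plate 9.75 [[447.3815 153.4211]
 [504.2516 270.894 ]] [433.0151 289.6725]
steel -3.0 [ 85.1378 145.9582] [506.2955 337.4131]
corner [540.9709 397.1803] long strip x [-1.4319 10.3682] y min -135.64443714071305
  strip x [-1.6275  4.074   9.9938]
  strip x [-0.7888  4.8883 10.7061]
short strip y [-0.2325 11.4314] x min -75.36645119106302
plate in stop frame [-102.1814 -113.0104] rel yaw 12.75 goal world [507.8719 338.8326]
```

```bash
python3 - <<'E'
from go import *
s=sense();M=R.from_rotvec(s["tcp_rot"]).as_matrix();print(M)
print(inc(433,289.7,80,9.75,s),inc(433,289.7,5,9.75,s))
E
```

```text
[[-0.0081 -0.9998 -0.0203]
 [-0.9999  0.0079  0.0083]
 [-0.0081  0.0204 -0.9998]]
(array([ 1.02, -2.64, 20.07]), np.float64(-100.2)) (array([ 1.08, -2.79, 27.57]), np.float64(-100.2))
```

Call:
{"name": "drive_tool", "arguments": {"increments": "0.5 -1.4 4 -8.5 -1;1 -2.6 8 -17 -1;1 -2.6 12 -25.5 -1;1 -2.6 16 -34 -1;1 -2.6 17 -42.5 -1;1 -2.6 17 -51 -1;1 -2.6 17 -59.5 -1;1 -2.6 17 -68 -1;1 -2.6 17 -76.5 -1;1 -2.6 17 -85 -1;1 -2.6 17 -93.5 -1;1 -2.6 17 -100.2 -1"}}

```text
clock: 29.55
ee_pos: [0.4342, 0.288, 0.1105]
tcp_rot: [-3.12, -0.271, 0.031]
wrist_force: [0.2, 0.1, -0.5]
finger_gap: 0.0917
```

```bash
python3 plate.py w11 | head -4; python3 pl2.py | head -1;  python3 go.py 433 289.7 5 9.75
```

```text
blue
   n 3428 z [7.2 8.4 9.6] med [288.4 343.6   8.4] (array([335.7, 342.4]), array([ 39.1, 179.3]), 90.0)
   n 6622 z [11.  12.1 13.3] med [432.3 302.   12.1] (array([430.7, 296.5]), array([ 59. , 130.9]), 9.0)
steel
plate 9.5 [[444.6363 156.8727]
t 29.6 pos [434.1019 288.046  110.4712] yaw 10.282900395279857 q [0.5707 0.3293 1.9374 0.0229 0.888  0.3768] F [-0.0744  0.085   0.3992] gap 0.09151186026035205
[433.0, 289.7, 5.0, 9.75] [ 0.12 -0.06 10.55] 0.5
```

Call:
{"name": "drive_tool", "arguments": {"increments": "0.1 -0.1 4 0.5 -1;0.1 -0.1 8 0.5 -1;0.1 -0.1 10.5 0.5 -1;0.1 -0.1 10.5 0.5 -1;0.1 -0.1 10.5 0.5 1;0.1 -0.1 10.5 0.5 1;0.1 -0.1 10.5 0.5 1;0.1 -0.1 10.5 0.5 1;0.1 -0.1 10.5 0.5 1;0.1 -0.1 10.5 0.5 1;0.1 -0.1 10.5 0.5 1;0.1 -0.1 10.5 0.5 1"}}

```text
clock: 30.8
ee_pos: [0.4328, 0.29, 0.0059]
tcp_rot: [-3.121, -0.267, 0.031]
wrist_force: [-1.6, -1.5, 6.7]
finger_gap: 0.0595
```

```bash
python3 - <<'E'
from go import *
s=sense();print(s["ee_pos"],s["finger_gap"],s["wrist_force"])
t=np.radians(-3.7);M=np.array([[np.cos(t),-np.sin(t)],[np.sin(t),np.cos(t)]]);g=np.array([540.5,396.7])+M@[-60,-64]
print(g,inc(*g,5,-3.7,s))
E
```

```text
[0.4328 0.29   0.0059] 0.059498309911358 [-1.6083 -1.5437  6.6687]
[476.495  336.7053] (array([ 5.1 , -3.86,  0.04]), np.float64(13.5))
```

Call:
{"name": "drive_tool", "arguments": {"increments": "0 0 -0.1 0 1;1 -0.8 -0.1 3 1;2 -1.6 -0.1 6 1;3 -2.4 -0.1 9 1;4 -3.2 -0.1 12 1;5.1 -3.9 -0.1 13.5 1;5.1 -3.9 -0.1 13.5 1;5.1 -3.9 0 13.5 1;5.1 -3.9 0 13.5 0.5;5.1 -3.9 0 13.5 -0.6;5.1 -3.9 0 13.5 -0.6;5.1 -3.9 0 13.5 -0.6"}}

```text
clock: 32.0
ee_pos: [0.4759, 0.3366, 0.0052]
tcp_rot: [-3.133, 0.102, 0.034]
wrist_force: [-0.4, 0.1, -0.8]
finger_gap: 0.0736
```

```bash
python3 go.py 410 300 150 -3.7 410 300 5 -3.7
```

```text
t 32.0 pos [475.9168 336.5572   5.2002] yaw -3.7096020443713074 q [0.6019 0.5653 1.8529 0.0266 0.737  0.6469] F [-0.4071  0.1166 -0.814 ] gap 0.07364902470277829
[410.0, 300.0, 150.0, -3.7] [ -6.65   3.99 -14.36] -0.0
[410.0, 300.0, 5.0, -3.7] [-6.34  4.08  0.13] -0.0
```

Call:
{"name": "drive_tool", "arguments": {"increments": "0 0 -4 0 -0.6;0 0 -5 0 -0.6;-4 0 -5 0 1;-7 0 -5 0 1;-7 0 -5 0 1;-7 0 -5 0 1;-7 0 -5 0 1;-7 0 -5 0 1;-7 0 -5 0 1;-7 0 -5 0 1;-7 0 -3 0 1;-7 0 0 0 1"}}

```text
clock: 33.2
ee_pos: [0.4077, 0.3421, 0.0075]
tcp_rot: [-3.131, 0.102, 0.029]
wrist_force: [-0.2, 0.4, 0.1]
finger_gap: 0.0003
```

```bash
python3 - <<'E'
from go import *
s=sense();print(s["finger_gap"],s["ee_pos"])
t=np.radians(-3.7);M=np.array([[np.cos(t),-np.sin(t)],[np.sin(t),np.cos(t)]])
for x in (-112,-82,-78,-76): print(x,inc(*(np.array([540.5,396.7])+M@[x,-64]),5,-3.7,s))
p=shot("wrist","w12");save(p,"w12.png")
E
```

```text
0.0002964984873362994 [0.4077 0.3421 0.0075]
-112 (array([1.7 , 0.1 , 0.22]), np.float64(-0.0))
-82 (array([4.7 , 0.1 , 0.17]), np.float64(-0.0))
-78 (array([5.1 , 0.1 , 0.16]), np.float64(-0.0))
-76 (array([5.3 , 0.1 , 0.15]), np.float64(-0.0))
```

View pics/w12.png

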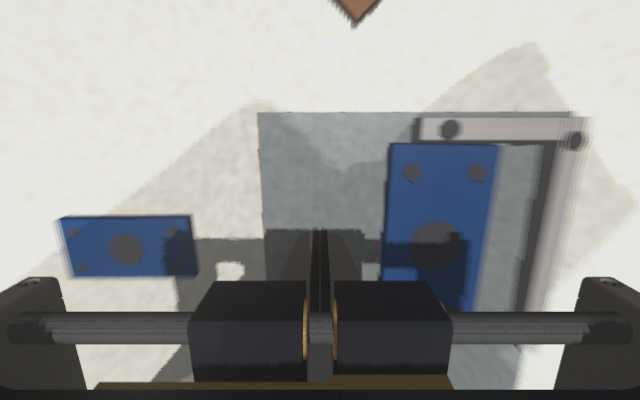

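Call:
{"name": "drive_tool", "arguments": {"increments": "0.8 0 0.2 0 1;1.6 0 0.2 0 1;2.4 0 0.2 0 1;3.2 0 0.2 0 1;4 0 0.2 0 1;4.4 0 0.2 0 1;4.8 0 0.2 0 1;4.8 0 0.2 0 1"}}

```text
clock: 34.05
ee_pos: [0.4515, 0.3364, 0.0004]
tcp_rot: [-3.136, 0.104, 0.043]
wrist_force: [-11.4, 1.2, 15.7]
finger_gap: 0.0005
```

Call:
{"name": "drive_tool", "arguments": {"increments": "0 0 -0.5 0 1;0 0 -0.5 0 1"}}

```text
clock: 34.25
ee_pos: [0.4525, 0.3366, 0.0062]
tcp_rot: [-3.135, 0.104, 0.041]
wrist_force: [-1.6, 0.5, 1.9]
finger_gap: 0.0001
```

```bash
cat > pl3.py <<'E'
from m import *
import sys
p=shot("wrist",sys.argv[1]);save(p,sys.argv[1]+".png");X=cloud(p)*1000;hsv=cv2.cvtColor(p["color"],cv2.COLOR_RGB2HSV)
t=np.radians(-3.7);M=np.array([[np.cos(t),-np.sin(t)],[np.sin(t),np.cos(t)]]);co=np.array([540.5,396.7])
L=np.concatenate([(X[:,:,:2]-co)@M,X[:,:,2:]],-1);ok=p["depth"]>0
b=ok&(hsv[:,:,0]>95)&(hsv[:,:,0]<130)&(hsv[:,:,1]>110)&(L[:,:,2]>9.5)&(L[:,:,2]<16)&(abs(L[:,:,0]+60)<75)&(abs(L[:,:,1]+70)<90)
P=L[b];print("n",len(P),"plate z",np.percentile(P[:,2],[2,50,98]))
for k in (-110,-80,-60,-40,-20): 
    q=P[abs(P[:,1]-k)<6]
    if len(q)>20: print(" at y",k,"x edges",np.percentile(q[:,0],[1,99]))
for k in (-80,-60,-40,-20): 
    q=P[abs(P[:,0]-k)<5]
    if len(q)>20: print(" at x",k,"y edges",np.percentile(q[:,1],[1,99]))
s=ok&(L[:,:,2]>14)&(L[:,:,2]<19)&(hsv[:,:,1]<80)
q=L[s&(abs(L[:,:,0]-5)<12)]
for k in (-110,-60,-20):
    r=q[abs(q[:,1]-k)<8]
    if len(r)>20: print(" long stop at y",k,np.percentile(r[:,0],[2,98]))
q=L[s&(abs(L[:,:,1]-5)<12)]
for k in (-65,-40,-20):
    r=q[abs(q[:,0]-k)<8]
    if len(r)>20: print(" short stop at x",k,np.percentile(r[:,1],[2,98]))
s=sense();e=np.array(s["ee_pos"])*1000;print("tcp local",(e[:2]-co)@M,e[2],s["wrist_force"],"yaw",R.from_rotvec(s["tcp_rot"]).as_matrix()[:,0])
E
python3 pl3.py w13
```

```text
n 11259 plate z [10.7494 12.0135 13.2641]
 at y -80 x edges [-60.6747 -11.8558]
 at y -60 x edges [-68.7997 -11.0095]
 at y -40 x edges [-69.201 -11.531]
 at y -20 x edges [-69.9378 -11.5511]
 at x -60 y edges [-83.3905  -3.7063]
 at x -40 y edges [-85.4824  -3.3354]
 at x -20 y edges [-85.8764  -3.7007]
 long stop at y -110 [ 0.2695 11.0985]
 long stop at y -60 [ 0.4266 11.8668]
 long stop at y -20 [ 0.2999 12.0606]
 short stop at x -65 [ 0.1232 11.5532]
 short stop at x -40 [ 0.1299 11.4898]
 short stop at x -20 [ 0.0899 11.4284]
tcp local [-84.0322 -65.6989] 5.927200874462249 [0.0247 1.0841 1.2883] yaw [ 0.9975 -0.0663 -0.0263]
```

Call:
{"name": "drive_tool", "arguments": {"increments": "0.3 0 0 0 1;0.6 0 -0.1 0 1;0.9 0 -0.1 0 1;1.1 0 -0.1 0 1;1.3 0 -0.1 0 1;1.5 0 -0.1 0 1;1.7 0 -0.1 0 1;1.7 0 -0.1 0 1"}}

```text
clock: 35.1
ee_pos: [0.4639, 0.3355, 0.0063]
tcp_rot: [-3.137, 0.107, 0.057]
wrist_force: [-25.7, 9.3, 15.8]
finger_gap: 0.0002
```

Call:
{"name": "drive_tool", "arguments": {"increments": "-0.5 0 0 0 1;-1 0 0 0 1;-1 0 -1 0 1"}}

```text
clock: 35.4
ee_pos: [0.4534, 0.3356, 0.0159]
tcp_rot: [-3.138, 0.106, 0.059]
wrist_force: [-0.4, -0.7, 0.6]
finger_gap: 0.0002
```

```bash
python3 pl3.py w14
```

```text
n 10809 plate z [10.7485 12.0066 13.3034]
 at y -80 x edges [-58.3844  -8.7582]
 at y -60 x edges [-58.8307  -0.5316]
 at y -40 x edges [-58.5589  -0.0049]
 at y -20 x edges [-58.4784   0.0067]
 at x -60 y edges [-88.6343  -3.8962]
 at x -40 y edges [-91.6108  -3.7786]
 at x -20 y edges [-91.3316  -3.4884]
 long stop at y -110 [ 0.4851 11.9397]
 long stop at y -60 [ 0.4606 11.9339]
 long stop at y -20 [ 0.3771 12.0667]
 short stop at x -65 [ 0.1359 11.1471]
 short stop at x -40 [ 0.1158 11.5518]
 short stop at x -20 [ 0.0605 11.4656]
tcp local [-81.3806 -65.6326] 18.11728848679684 [0.9798 0.5607 0.3712] yaw [ 0.9971 -0.0677 -0.0348]
```

```bash
cat > loc.py <<'E'
from go import *
t=np.radians(-3.7);M=np.array([[np.cos(t),-np.sin(t)],[np.sin(t),np.cos(t)]]);co=np.array([540.5,396.7]);s=sense()
a=list(map(float,sys.argv[1:]))
for i in range(0,len(a),3): print(a[i:i+3],*inc(*(co+M@a[i:i+2]),a[i+2],-3.7,s))
E
python3 loc.py -81.4 -65.6 50 -81.4 -150 50 -32 -155 50 -32 -155 6
```

```text
[-81.4, -65.6, 50.0] [-0.11 -0.01 -3.19] -0.2
[-81.4, -150.0, 50.0] [-0.09  8.43 -3.2 ] -0.2
[-32.0, -155.0, 50.0] [ 4.85  8.91 -3.38] -0.2
[-32.0, -155.0, 6.0] [5.01 8.92 1.02] -0.2
```

Call:
{"name": "drive_tool", "arguments": {"increments": "-0.1 0 -3.2 0 1;-0.1 4 -3.2 0 1;-0.1 8.9 -3.2 0 1;4.8 8.9 -3.3 0 1;4.8 8.9 -3.3 0 1;5 8.9 -1 0 1;5 8.9 0.9 0 1;5 8.9 0.9 0 1;5 8.9 0.9 0 1"}}

```text
clock: 36.35
ee_pos: [0.4991, 0.2444, 0.0077]
tcp_rot: [-3.136, 0.107, 0.054]
wrist_force: [-0.3, 0.6, 0.1]
finger_gap: 0.0004
```

```bash
python3 loc.py -32 -140 6 -32 -134 6 -32 -130 6 -32 -128 6; python3 go.py
```

```text
[-32.0, -140.0, 6.0] [-0.05 -1.46  0.18] -0.2
[-32.0, -134.0, 6.0] [-0.05 -2.06  0.18] -0.2
[-32.0, -130.0, 6.0] [-0.05 -2.46  0.18] -0.2
[-32.0, -128.0, 6.0] [-0.05 -2.66  0.18] -0.2
t 36.35 pos [499.0957 244.415    7.7073] yaw -3.8923105822681037 q [0.4408 0.5382 1.9004 0.0275 0.7324 0.488 ] F [-0.2717  0.6299  0.0502] gap 0.00040587257985705586
```

Call:
{"name": "drive_tool", "arguments": {"increments": "0 -0.7 0.1 0 1;0 -1.3 0.1 0 1;0 -1.7 0.1 0 1;0 -2.1 0.1 0 1;0 -2.4 0.1 0 1;0 -2.7 0.1 0 1;0 -2.9 0.1 0 1;0 -2.9 0.1 0 1"}}

```text
clock: 37.15
ee_pos: [0.5006, 0.2701, 0.0068]
tcp_rot: [3.137, -0.103, -0.056]
wrist_force: [1.8, -19.6, 9.0]
finger_gap: 0.0002
```

Call:
{"name": "drive_tool", "arguments": {"increments": "0 0.6 0 0 1;0 1.2 0 0 1;0 1.2 -3 0 1;0 1.2 -8 0 1;0 1.2 -12 0 1;-6 1.2 -14 0 1;-8 1.2 -14 0 1;-8 1.2 -14 0 1"}}

```text
clock: 37.95
ee_pos: [0.4218, 0.2635, 0.1505]
tcp_rot: [3.138, -0.102, -0.057]
wrist_force: [0.5, -0.7, 0.6]
finger_gap: 0.0004
```

```bash
python3 pl3.py w15
```

```text
n 6579 plate z [10.4755 11.9949 13.5331]
 at y -110 x edges [-58.4389  -0.6102]
 at y -80 x edges [-58.5881  -0.4346]
 at y -60 x edges [-58.748    0.1314]
 at y -40 x edges [-58.5675  -0.3835]
 at y -20 x edges [-58.2573  -0.1969]
 at x -60 y edges [-117.7602   -2.6022]
 at x -40 y edges [-117.7889   -2.0765]
 at x -20 y edges [-117.683    -1.4914]
 long stop at y -110 [ 0.4069 11.9179]
 long stop at y -60 [ 0.2137 12.0214]
 long stop at y -20 [ 0.2701 12.0957]
 short stop at x -65 [-0.7376 10.4508]
 short stop at x -40 [-0.7664 11.1863]
 short stop at x -20 [-0.4685 10.9124]
tcp local [-107.8012 -140.1377] 150.21542737381353 [-0.5019  1.2672 -0.4024] yaw [ 0.9973 -0.0644 -0.0351]
```

View pics/w15.png

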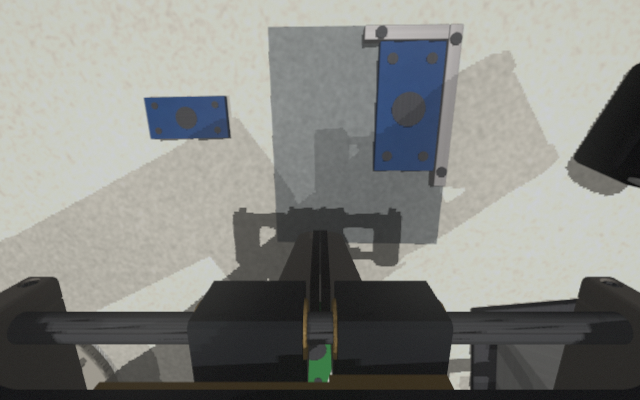

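```bash
python3 go.py 350 -150 300 -3.9
```

```text
t 38.0 pos [423.8801 263.8111 150.2154] yaw -3.695935522302634 q [0.5409 0.2521 1.9385 0.0214 0.9814 0.5931] F [-0.5019  1.2672 -0.4024] gap 0.00045238017342571465
[350.0, -150.0, 300.0, -3.9] [ -5.23  41.81 -14.7 ] 0.2
```

Call:
{"name": "drive_tool", "arguments": {"increments": "0 0 -5 0 1;0 0 -10 0 1;0 0 -14 0 1;-5 41.8 -14 0 1;-5 41.8 -14 0 1;-5 41.8 -14 0 1;-5 41.8 -14 0 1;-5 41.8 -14 0 1;-5 41.8 -14 0 1;-5 41.8 -14 0 1;-5 41.8 -14 0 1;-5 41.8 -14 0 1"}}

```text
clock: 39.2
ee_pos: [0.3519, -0.154, 0.2931]
tcp_rot: [3.137, -0.106, -0.054]
wrist_force: [-0.1, 0.3, 0.2]
finger_gap: 0.0004
```

Call:
{"name": "drive_tool", "arguments": {"increments": "0 0 0 0 1;0 0 0 0 1;0 0 0 0 1;0 0 0 0 1;0 0 0 0 1;0 0 0 0 1;0 0 0 0 1;0 0 0 0 1;0 0 0 0 1;0 0 0 0 1;0 0 0 0 1;0 0 0 0 1"}}

```text
clock: 40.4
ee_pos: [0.3519, -0.1541, 0.2931]
tcp_rot: [3.137, -0.106, -0.054]
wrist_force: [0.4, 0.1, 0.1]
finger_gap: 0.0006
```

Call:
{"name": "drive_tool", "arguments": {"increments": "0 0 0 0 1;0 0 0 0 1;0 0 0 0 1;0 0 0 0 1;0 0 0 0 1;0 0 0 0 1;0 0 0 0 1;0 0 0 0 1;0 0 0 0 1;0 0 0 0 1;0 0 0 0 1;0 0 0 0 1"}}

```text
clock: 41.6
ee_pos: [0.3519, -0.1541, 0.2931]
tcp_rot: [3.137, -0.106, -0.054]
wrist_force: [-0.7, 0.2, -0.1]
finger_gap: 0.0002
```

```bash
cat > fin.py <<'E'
from m import *
import sys
for n in ("side","scene"):
    p=shot(n,n+sys.argv[1]);X=cloud(p);hsv=cv2.cvtColor(p["color"],cv2.COLOR_RGB2HSV);z=X[:,:,2]
    ok=(p["depth"]>0)&(X[:,:,0]>.25)&(X[:,:,0]<.8)&(abs(X[:,:,1])<.5)
    print(n,"blue, goal (506.7,338.8)");comps(ok&(hsv[:,:,0]>95)&(hsv[:,:,0]<130)&(hsv[:,:,1]>110)&(z<.03)&(z>.005),X,60)
    print(" handle");comps(ok&(z>.165)&(z<.215)&(X[:,:,0]>.5),X,20)
    print(" red");comps(ok&(hsv[:,:,1]>150)&((hsv[:,:,0]<8)|(hsv[:,:,0]>172))&(z>.02),X,40)
    print(" canister");comps(ok&(z>.126)&(z<.136)&(X[:,:,1]<-.25),X,60)
    save(p,n+sys.argv[1]+".png",(170,120,430,360),2.5)
    print(sense()["clock"])
E
python3 fin.py A
```

```text
side blue, goal (506.7,338.8)
   n 398 z [10.  12.3 14.7] med [505.9 339.6  12.3] (array([506.8, 336.7]), array([111. ,  57.6]), 88.3)
   n 186 z [ 5.9  8.2 10.5] med [284.5 348.3   8.2] (array([287.6, 346.3]), array([74.1, 37. ]), 1.4)
 handle
   n 100 z [168.  189.7 207. ] med [565.8  59.3 189.7] (array([567.5,  55. ]), array([22.6, 19.7]), 42.9)
 red
 canister
   n 202 z [127.9 132.3 134.9] med [ 738.8 -310.1  132.3] (array([ 740.9, -315. ]), array([90.7, 89.6]), 27.6)
41.65
scene blue, goal (506.7,338.8)
   n 187 z [ 6.5  9.8 13.8] med [505.  327.3   9.8] (array([505. , 335.7]), array([120.2,  54. ]), 87.7)
 handle
   n 67 z [167.5 191.  205.8] med [576.7  46.1 191. ] (array([572.7,  48. ]), array([17.8, 20.9]), 60.3)
 red
   n 287 z [22.5 49.9 60.8] med [ 691.2 -442.1   49.9] (array([ 682.8, -441.8]), array([47.8, 48.9]), 32.2)
 canister
   n 671 z [127.  130.2 133.5] med [ 746.4 -324.6  130.2] (array([ 745.3, -323. ]), array([90.7, 93.4]), 67.6)
41.7
```

View pics/sideA.png

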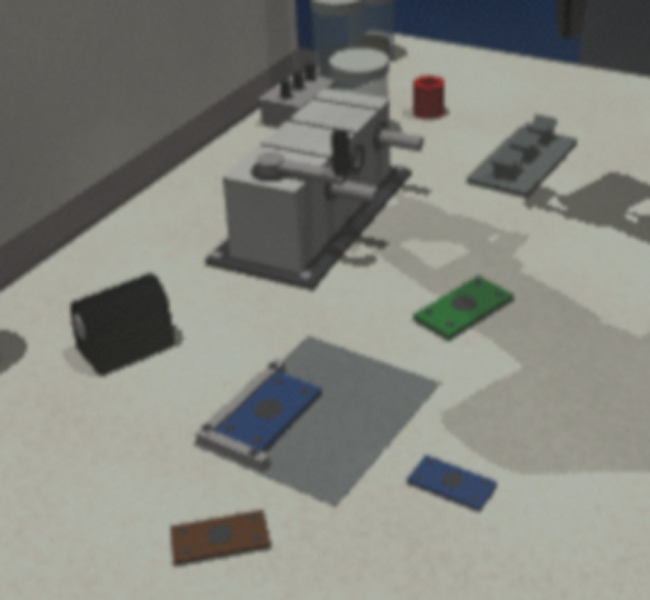

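```bash
python3 -c "
from rig import *
print(finish_job())"
```

```text
the job is handed in; nothing more can be done
None
```

The drilling fixture is ready and the job was handed in at about 42 s.

- **Lever:** I swung it open to its end stop and closed it again after both bars were in. Closing held firm at its end stop under 49 N, and the handle was about 1 mm past where I expected it. When I first let go of the open lever, it slipped back to about 1.25 rad, so it stood there while the bars were fed. I pushed it fully open again before closing it.
- **Bars:** Only two bars were on the rack. They went into collets 1 and 3 and met the depth stop with 12–13 N. With the lever closed, both back ends measured within about 0.5 mm of the home position.
- **Blue plate:** I took the larger blue one, carried it close, then pushed it against both stops with 26 N and 20 N. Measured up close, its edges lay within about 1 mm of both stops. Its edge at the short stop looked about 0.6° askew, which I took for measurement error. The last overview shots were coarser: the middle came out 2–3 mm off along the long stop, and the plate looked 2° askew.
- **Bystanders:** The arm did not go near them. The canister measured the same in both cameras. The sleeve measured the same to about 5 mm in the one camera that could see it. I only checked the axle housing by eye. I saw no sign of the plate being knocked aside.

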